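Hold the tall glass cell in the light path

ROBOT

A 6-joint arm with a two-finger parallel gripper is mounted at the origin on the work surface. World frame = base frame: x ahead of the robot, y to its left, z up, the work surface at z = 0. Lengths are in m, angles in rad, forces in N, time in s.
With the tool pointing down it reaches from about 0.3 to 0.875 m from the base axis. Payload 4.2 kg.
Tool frame: the origin (TCP) lies between the finger pads; the fingertips stand 11 mm ahead of it and the grasp point (between the pads) lies 8 mm behind it; x points along the fingers, y is the direction in which the jaws open and shut, and the axes are right-handed (so a half turn about x gives the same grasp; the last joint's range is limited). The gripper opens to 85 mm and grips with 20 to 120 N. Pads are 22 mm wide; open, the fingers measure 114 mm over their backs; the gripper's body (76 mm by 85 mm) begins 54 mm behind the grasp point. The pads swing forward as they close: fully open they stand 13 mm farther back than shut.
Start: joints at [-1.121, 0.32, 1.565, -0, 1.257, -0.02], TCP at [0.26, -0.513, 0.242] pointing down, gripper open.
Joint ranges: [-3.11, 3.11], [-0.84, 2.01], [0.21, 2.61], [-1.34, 4.49], [0.05, 2.63], [-2.56, 2.56]. Speed limits (rad/s): [2.57, 2.57, 3.14, 3.14, 3.14, 3.14].

INTERFACE

Orientations are given as [roll, pitch, yaw] about the fixed x, y, z axes, in that order (R = Rz(yaw) Ry(pitch) Rx(roll)).
In Python, from workcell import get_state, read_camera, calibration, sign_off gives the robot as it stands.
- The arm moves only by the tool apply_moves, never from a script. Its argument "series" is a list of rows, each an object of numbers: "hand": the finger opening in mm, from 0 to 85.4; "x", "y", "z": the shift along the tool's x, y, z in mm; "rx", "ry", "rz": the turn, a rotation vector about the tool's x, y, z in rad. In form: [{"hand": .., "x": .., "y": .., "z": .., "rx": .., "ry": .., "rz": ..}, ...]. A call has 1 to 10 rows; each row is the pose to reach, as a shift and turn from the pose commanded when the call began, along the tool's axes at that moment; what a row does not reach only later rows make up. A row lasts 1/12 s, in which the tool goes at most 41.7 mm and 7.16 degrees, less where a joint would pass 70% of its speed; a pose out of reach is approached as far as the arm can. A call with a gripper value outside its range is refused whole. The fingers move at their own pace and stop on an object; "squeeze" is the grip in N (left out, the last holds). Time passes only in rows, so rows that repeat a pose let the fingers close. It gives the time, the measured TCP pose, the force and the opening at its end, in the units of the state.
- get_state(): the state, without advancing time (a new reading comes with each control period).
- read_camera(name): name is "scene" or "top"; returns (picture, depth): 384x512x3 uint8, blue, green, red; 384x512 float32, m along the optical axis (not along the pixel's ray), 0 where there is no reading.
- calibration(name): a dict with "fovy" (degrees; the focal length in pixels is half the picture's height over the tangent of half this angle, whatever the lens; pixels are square), "cx", "cy" (the principal point, pixels), "k1" (the pictures are not rectified: a ray, as slopes to the right and down, at radius r is drawn at 1 + k1 r^2 times it, then the intrinsics apply), "pose" (4x4, takes a point from camera to world coordinates). Camera axes: x right, y down, z forward; pixel columns grow to the right and rows downward; lengths in m; the calibration is good to about 2 mm. A picture is of the moment at which its call begins. calibration takes no time and is no camera call.
- sign_off(): hands the job in, once; it reports no verdict.
The state is a dict: "t": time; "q": joint angles; "dq": joint speeds; "tau": joint torques, N m; "tool_pos": TCP position; "tcp_rot": TCP orientation; "ft_force": force on the tool from outside, world axes, zero at the start; "moment": the same for the moment, N m; "width": opening from 0.0 (shut) to 1.0 (fully open).
Only numpy, scipy, OpenCV 4.12 (cv2) and the standard library are available. Lean on these libraries where they do the work, as an engineer would, in place of code of your own. Each camera call takes 0.05 s, during which the arm holds its last target.

TASK

First slide the shutter on the lamp block fully open. Then take the taller of the two glass cells out of the rack, gripping it only by its two frosted faces and never touching its clear faces, and hold it upright in mid-air between lamp and detector so that the light beam goes squarely in and out through the clear faces, centred across the cell and at the middle of its lower half. Leave the short cell where it is, and finish while still holding the tall cell there.

Things in the scene. Friction and masses are not known exactly. Their poses are not given: they have to be found in the camera images.
- bench: Fixed light bench: grey plate 110 x 300 x 12 mm with two black blocks. Origin on the table below mid-gap; y along the beam towards the lamp, x across it (away from the robot). Lamp block on +y: 90 mm along x, face at y = +58 mm; the shutter takes 5 mm of the gap there. Detector block on -y: 70 mm along x, face with steel-rimmed round window at y = -60 mm. Both tops 85 mm above the table.
- beam (a point): Middle of the light path: point in the middle of the gap of the bench, on the beam axis, 58 mm above the table; axes as the bench's (y along the beam). A thin black line on the base plate runs straight below the beam.
- shutter (a joint): Lamp shutter, a thin steel slide in front of the lamp's opening. Its value in m: 0 = shut, 0.030 = fully open against its stop; it slides along the bench's +x, stays where it is left and needs about 1.5 N. It starts at 0 to 5 mm.
- shutter_tab (a point): Top centre of the shutter's aluminium grip tab, an upright block 10 mm (bench x) x 16 mm (bench y) on top of the lamp block. Its top is 116 mm above the table, 31 mm above the lamp block; the slide below it is 4 mm thick, so 27 mm of it can be gripped. Moves with the shutter.
- rack: Black cell rack, fixed: block 64 x 150 mm, 22 mm high, origin at the middle of its underside, long side along its y. Two rectangular pockets 15 mm deep at y = -35 and +35 mm, 27 mm (x) x 37 mm (y), floor 7 mm above the table; one cell stands in each, either way round.
- cell: The tall glass cell (open cuvette), 24 (x) x 34 (y) x 70 mm high, about 60 g; origin at the middle of its underside, z up. Its two white frosted faces look to +x and -x (24 mm apart, 34 mm wide, full height): grip only these. Its two clear faces look to +y and -y. Starts upright in a rack pocket, axes parallel to the rack's within 2 degrees.
- cell_window (a point): Point on the tall cell's middle axis 18 mm above its underside (middle of its lower half), where the beam shall cross.
- cell_clear_left: Clear glass face of the tall cell on its +y side; origin at the cell's origin. Not to be touched by the gripper.
- cell_clear_right: Clear glass face of the tall cell on its -y side; origin at the cell's origin. Not to be touched by the gripper.
- short_cell: The short glass cell, same footprint (24 x 34 mm) but 45 mm high, standing in the other pocket; origin at the middle of its underside. To be left alone.

How it is judged:
On the way, in this order (a step that is already met when the one before it is completed fails the run):
1. the shutter is slid open while both cells still stand in the rack (value of joint shutter above 0.025 m and z of cell in the frame of rack below 0.012 m), for 0.2 s.
2. the tall cell is lifted clear of the rack in the gripper (z of cell in the frame of rack above 0.03 m and contact force between cell and the fingers above 1 N), for 0.2 s.
At the end, for the whole second after the job is handed in: Shutter open over 25 mm; tall cell held still in the gripper off the bench, upright and square to the beam within 7 degrees; beam within 6 mm of its middle sideways, within 12 mm of the point 18 mm up; cell within 25 mm of mid-gap; short cell still in its pocket (value of joint shutter above 0.025 m and x of cell_window in the frame of beam between -0.006 and 0.006 m and y of cell_window in the frame of beam between -0.025 and 0.025 m and z of cell_window in the frame of beam between -0.012 and 0.012 m and angle between the y axis of cell and the y axis of beam, either way round below 0.12 rad and angle between cell's own z axis and vertical below 0.12 rad and contact force between cell and the fingers above 1 N and contact force between cell and bench below 0.1 N and linear speed of cell below 0.02 m/s and angular speed of cell below 0.2 rad/s and distance of short_cell from where it was at the start of the episode below 0.015 m and angle between short_cell's own z axis and vertical below 0.25 rad); the arm keeps its last pose, push and grip.
It fails at once if the gripper or arm touches a clear face of the tall cell (contact force between any of cell_clear_left, cell_clear_right and the fingers above 0.5 N or contact force between any of cell_clear_left, cell_clear_right and the arm above 0.5 N).
It fails at once if the short cell is taken out or knocked over (distance of short_cell from where it was at the start of the episode above 0.015 m or angle between short_cell's own z axis and vertical above 0.4 rad).
It also fails if it takes over 53 s, if anything falls off the work surface, if the arm or the gripper's body presses on something with over 40 N, if the wrist force passes 120 N, or if a joint passes its speed limit or range.

## Working session

There is one attempt and no reset: what is moved stays moved. The work goes in short steps, Python scripts to look and compute and a tool call to move; the robot and the scene stay as the last step left them, time stands still between calls to the robot, and variables do not carry over. Pictures are saved under pics/ and viewed, and the job is handed in when it is done.

Besides the shell and the picture viewer there is one more tool, called after "Emit:" as a command line: name --argument value ..., lists and objects as JSON in quotes. apply_moves: Moves the arm, as the interface text tells. Its arguments: {"type":"object","properties":{"series":{"type":"array"},"squeeze":{"type":"number"}},"required":["series"]}

```bash
ls; mkdir -p pics
python3 - <<'E'
from workcell import *
import cv2
print(get_state())
for n in("scene","top"):
    p,d=read_camera(n); cv2.imwrite(f"pics/{n}0.png",p); print(n,calibration(n))
    import numpy as np; np.save(f"{n}_d0.npy",d); print((d>0).mean())
E
```

```text
pics
{'t': 0.0, 'q': array([-1.12097168e+00,  3.20243798e-01,  1.56567401e+00, -9.28319132e-06,
        1.25739219e+00, -2.00350369e-02]), 'dq': array([ 1.12938900e-03, -7.60673052e-04,  2.54626366e-03, -1.46239728e-04,
        1.82891215e-03,  5.71233872e-05]), 'tau': array([-2.15460575e-03, -4.15526712e+01, -2.34161550e+01, -2.09831069e-04,
        8.29789380e-03, -4.74744425e-06]), 'tool_pos': array([ 0.2601183 , -0.51228475,  0.24151182]), 'tcp_rot': array([-1.58569202,  1.56907896,  2.02576319]), 'ft_force': array([ 0.6106048 ,  0.48701165, -0.63385098]), 'moment': array([ 0.00984895, -0.02194736,  0.01814017]), 'width': 1.0001437285098613}
scene {'fovy': 56.51594406757252, 'cx': 256.72361660677063, 'cy': 188.85295658319743, 'k1': -0.01956181343331744, 'pose': array([[ 0.77867595,  0.53268421, -0.33152873,  0.80978657],
       [ 0.62739322, -0.66648649,  0.40270772, -0.3657434 ],
       [-0.00644338, -0.52157769, -0.85317946,  0.78949709],
       [ 0.        ,  0.        ,  0.        ,  1.        ]])}
0.9959615071614584
top {'fovy': 42.82280660969747, 'cx': 262.5500078418513, 'cy': 189.72817241055418, 'k1': 0.044700148031563705, 'pose': array([[ 0.01295477, -0.99124254,  0.13141688,  0.40300183],
       [-0.99977547, -0.01504465, -0.01492219, -0.02512839],
       [ 0.01676863, -0.13119406, -0.99121488,  1.18641397],
       [ 0.        ,  0.        ,  0.        ,  1.        ]])}
0.9959716796875
```

View pics/scene0.png

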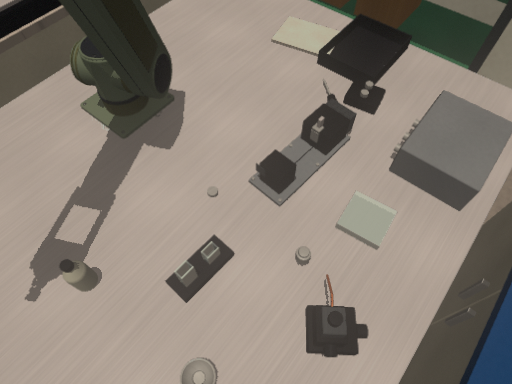

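View pics/top0.png

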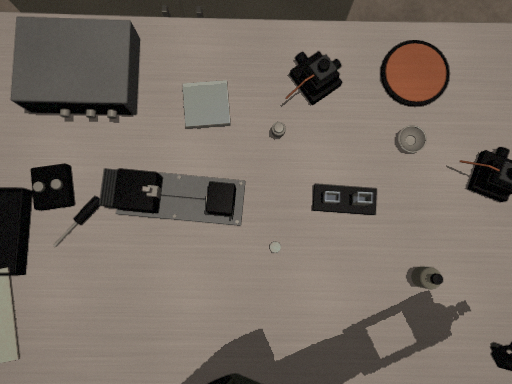

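The scene view shows the bench at about (300,150) and the rack at (200,268). In the top view the bench is at (180,198) with its tab at (150,190), and the rack is at (345,199) with cells at (332,198) and (365,198). I'll enlarge those areas.

```bash
cat > h.py <<'E'
import numpy as np, cv2
from workcell import *
def cam(n):
    c=calibration(n); f=192/np.tan(np.radians(c['fovy'])/2); return c,f
def ray(n,u,v):
    c,f=cam(n); a=np.array([(u-c['cx'])/f,(v-c['cy'])/f]); b=a.copy()
    for _ in range(20): b=a/(1+c['k1']*(b@b))
    R=c['pose'][:3,:3]; return c['pose'][:3,3],R@np.array([b[0],b[1],1])
def onz(n,u,v,z):
    o,d=ray(n,u,v); return o+d*(z-o[2])/d[2]
def proj(n,P):
    c,f=cam(n); p=c['pose'][:3,:3].T@(np.array(P)-c['pose'][:3,3]); s=p[:2]/p[2]; s=s*(1+c['k1']*(s@s)); return s*f+[c['cx'],c['cy']]
def tri(a,b):
    A=np.zeros((3,3));B=np.zeros(3);L=[]
    for n,u,v in(a,b):
        o,d=ray(n,u,v); d=d/np.linalg.norm(d); M=np.eye(3)-np.outer(d,d); A+=M;B+=M@o;L.append((M,o))
    P=np.linalg.solve(A,B); return P,[np.linalg.norm(M@(P-o)) for M,o in L]
def crop(img,x0,y0,w,h,s,name):
    im=cv2.resize(img[y0:y0+h,x0:x0+w],None,fx=s,fy=s,interpolation=cv2.INTER_CUBIC)
    im=np.clip(255*(im/255.)**0.55,0,255).astype(np.uint8)
    for k in range(0,w,10):
        cv2.line(im,(k*s,0),(k*s,4 if k%50 else 12),(0,0,255),1)
        if k%20==0: cv2.putText(im,str(x0+k),(k*s,22),0,.4,(0,0,255),1)
    for k in range(0,h,10):
        cv2.line(im,(0,k*s),(6,k*s),(0,0,255),1)
        if k%20==0: cv2.putText(im,str(y0+k),(8,k*s+4),0,.4,(0,0,255),1)
    cv2.imwrite("pics/"+name,im)
E
python3 - <<'E'
from h import *
s=cv2.imread("pics/scene0.png");t=cv2.imread("pics/top0.png")
crop(t,300,170,90,60,8,"t_rack.png");crop(t,95,160,160,75,5,"t_bench.png")
crop(s,155,225,90,80,7,"s_rack.png");crop(s,240,90,120,115,5,"s_bench.png")
E
```

```text
(no output)
```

View pics/t_rack.png

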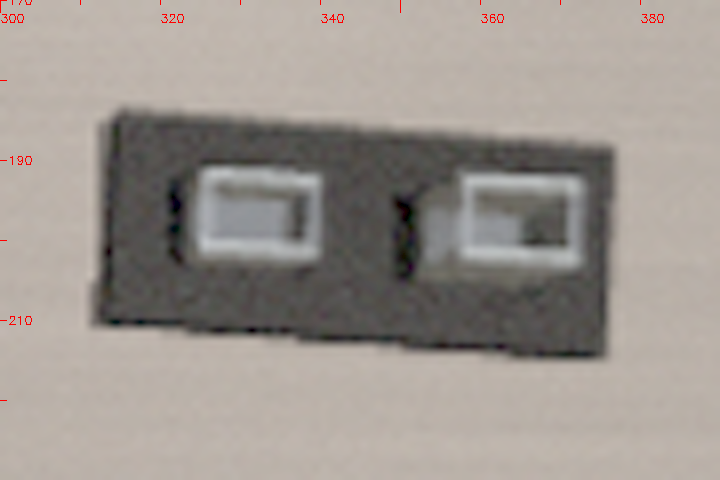

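View pics/t_bench.png

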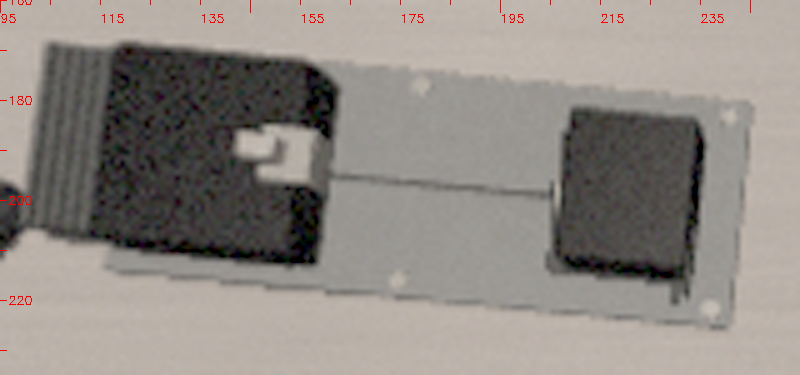

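View pics/s_rack.png

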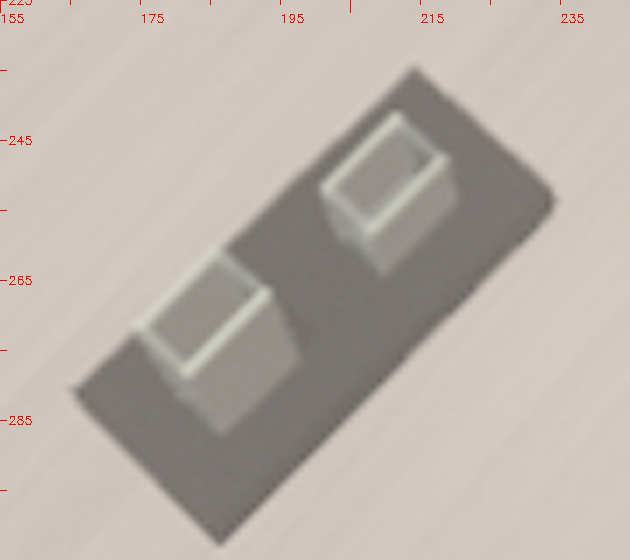

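View pics/s_bench.png

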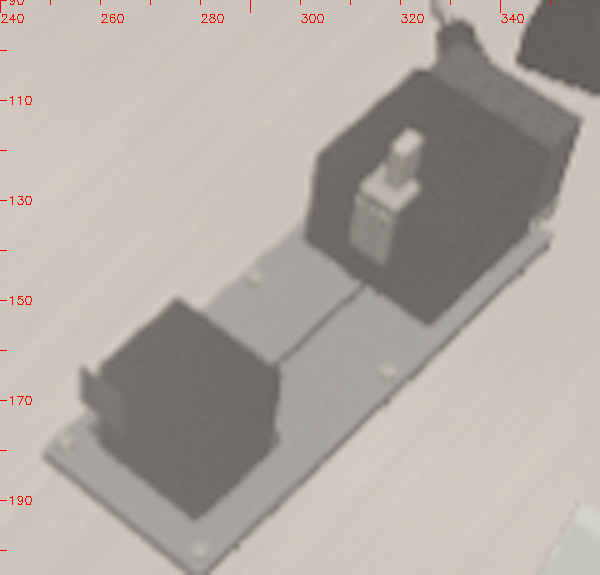

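Run:
```python
from h import *
s=cv2.imread("pics/scene0.png");t=cv2.imread("pics/top0.png")
# bench plate corners: visible ones by eye
pc={'A':(245.4,180.4),'B':(240.6,225.4),'C':(115.8,214.0)}
P={k:onz('top',*v,.012) for k,v in pc.items()}
for k in P: print(k,P[k].round(4))
print('AB',np.linalg.norm(P['A']-P['B']),'BC',np.linalg.norm(P['B']-P['C']))
l1=onz('top',161.8,195.3,.012);l2=onz('top',205,198.3,.012);print('line top',l1,l2,np.arctan2(*(l1-l2)[[0,1]]))
l1=onz('scene',312.6,147.3,.012);l2=onz('scene',296,162.3,.012);print('line scene',l1,l2,np.arctan2(*(l1-l2)[[0,1]]))
print('scene corners',onz('scene',248.8,181,.012),onz('scene',280.5,205.5,.012))
# tab top: top view centre, scene centre
print('tab',tri(('top',146.0,188.4),('scene',321.2,117.5)))
# rims
def rim(img,x0,y0,x1,y1,th):
    g=cv2.cvtColor(img,cv2.COLOR_BGR2GRAY)[y0:y1,x0:x1]
    g=cv2.resize(g,None,fx=8,fy=8,interpolation=cv2.INTER_CUBIC)
    m=(g>th).astype(np.uint8); c,_=cv2.findContours(m,0,1); c=max(c,key=cv2.contourArea)
    r=cv2.minAreaRect(c); b=cv2.boxPoints(r); return (b+.5)/8-.5+[x0,y0]
g=cv2.cvtColor(t,cv2.COLOR_BGR2GRAY);print(g[185:210,353:376:2]);
b=rim(t,354,188,376,208,110);print('tall rim top',b)
b2=rim(t,320,188,343,206,110);print('short',b2)
```

```text
A [ 0.5809 -0.0009  0.012 ]
B [0.4718 0.0086 0.012 ]
C [0.4951 0.3061 0.012 ]
AB 0.10953388411007915 BC 0.29833691150323666
line top [0.54152635 0.19915131 0.012     ] [0.53578588 0.09550032 0.012     ] 0.05532612505029414
line scene [0.54360936 0.20111934 0.012     ] [0.53746669 0.13148166 0.012     ] 0.08798128998359649
scene corners [0.47672169 0.00698358 0.012     ] [5.84074999e-01 3.77439321e-04 1.20000000e-02]
tab (array([0.54390466, 0.21380044, 0.11969803]), [np.float64(0.0005293801273757532), np.float64(0.0005293801273759103)])
[[136 137 137 136 134 137 137 133 136 137 136 134]
 [ 83  84  97 111 115 137 133 135 135 134 133 134]
 [ 39  39  48  54  56  71  68  82  94  92 114 116]
 [ 27  28  31  32  27  28  27  37  47  51  56  61]
 [ 30  36  25  36  23  28  30  32  29  33  29  27]
 [ 35  28  30  30  24  31  22  32  28  30  30  28]
 [ 28  31  58  58  57  39  29  31  29  26  30  25]
 [ 28  24  65 143 142 144 142 141 114 115  38  32]
 [ 24  43  68 101  95 106 105 118 111 137  52  32]
 [ 42  47  63  70  56  61  60  69  65 100  46  29]
 [ 44  50  61  75  52  51  53  50  42  79  44  3
[... 270 characters left out ...]
4 148 150 144 142 112 114 123  40  31]
 [ 64  58  69  95 108 110 118 109 128 132  43  32]
 [ 50  51  55  55  59  60  71  71  79  77  38  29]
 [ 49  57  51  56  51  53  54  53  42  31  38  32]
 [ 32  38  34  40  41  48  39  41  34  34  29  32]
 [ 27  34  37  31  30  32  24  21  31  28  33  30]
 [ 31  36  32  34  26  25  30  34  31  26  33  26]
 [ 34  31  32  32  24  29  34  23  32  32  35  31]
 [ 30  32  31  28  33  27  33  29  32  31  31  31]]
tall rim top [[355.88441753 200.87071896]
 [357.81592464 195.7200346 ]
 [371.91181564 201.00599384]
 [369.98030853 206.15667725]]
short [[322.45685768 199.6726265 ]
 [325.25312424 193.91231728]
 [338.98652267 200.57901573]
 [336.19025612 206.33932495]]
```

```bash
cat > fit.py <<'E'
from h import *
def edgept(g,p,n,half=3.0,mode='edge'):
    ts=np.arange(-half,half+.01,.1); q=p+np.outer(ts,n)
    v=cv2.remap(g,q[:,0].astype(np.float32)[None],q[:,1].astype(np.float32)[None],cv2.INTER_LINEAR)[0]
    v=cv2.GaussianBlur(v[None],(0,0),4)[0]
    if mode=='dark':
        w=np.clip(np.percentile(v,70)-v-2,0,None); t=(w*ts).sum()/max(w.sum(),1e-6)
    elif mode=='bright':
        w=np.clip(v-v.min()-.4*(v.max()-v.min()),0,None); t=(w*ts).sum()/max(w.sum(),1e-6)
    else:
        d=np.abs(np.gradient(v)); d[d<.3*d.max()]=0; w=d**2; t=(w*ts).sum()/max(w.sum(),1e-6)
    return p+t*n
def linefit(img,a,b,N=40,half=3.,mode='edge',m=.06):
    g=cv2.cvtColor(img,cv2.COLOR_BGR2GRAY).astype(np.float32)
    a=np.array(a,float);b=np.array(b,float);d=(b-a)/np.linalg.norm(b-a);n=np.array([-d[1],d[0]])
    P=np.array([edgept(g,a+(b-a)*s,n,half,mode) for s in np.linspace(m,1-m,N)])
    vx,vy,x,y=cv2.fitLine(P.astype(np.float32),cv2.DIST_HUBER,0,.01,.01).ravel()
    r=np.abs((P-[x,y])@[-vy,vx]); return np.array([x,y]),np.array([vx,vy]),np.median(r)
def inter(l,k):
    s=np.linalg.solve(np.c_[l[1],-k[1]],k[0]-l[0]); return l[0]+s[0]*l[1]
def quad(img,c,**k):
    L=[linefit(img,c[i],c[(i+1)%4],**k) for i in range(4)]
    return np.array([inter(L[i-1],L[i]) for i in range(4)]),[round(float(l[2]),2) for l in L]
E
python3 - <<'E'
from fit import *
s=cv2.imread("pics/scene0.png");t=cv2.imread("pics/top0.png")
def wl(n,l,e,z): # endpoints guess e
    Q=[onz(n,*(l[0]+((np.array(p)-l[0])@l[1])*l[1]),z) for p in e]
    d=Q[1]-Q[0]; return Q[0].round(4),Q[1].round(4),round(float(-np.arctan(d[0]/d[1])),4),l[2]
I={'top':t,'scene':s}
for n,e,mode in(('top',((165,195.5),(202,198.1)),'dark'),('scene',((309,150),(298,160.5)),'dark')):
    print(n,'beamline',wl(n,linefit(I[n],*e,mode=mode,half=2.5),e,.012))
e=((165,172),(244,180.2));print('top far edge',wl('top',linefit(t,*e,m=.03),e,.012))
e=((118,214.2),(239,225.2));print('top near edge z0',wl('top',linefit(t,*e,m=.03),e,.0))
e=((282,203),(348,138.5));print('scene far edge z0',wl('scene',linefit(s,*e,m=.05),e,.0))
# rack, order corners
rt=[(315,183.8),(376.3,188.2),(375.5,214.2),(312,210.2)]
q,r=quad(t,rt);print('rack top',q.round(2),r);W=np.array([onz('top',*p,.022) for p in q]);print(W.round(4),[np.linalg.norm(W[i]-W[i-1]).round(4) for i in range(4)])
rs=[(165.3,280.8),(214,234.3),(234,253.5),(186.5,302.8)]
q,r=quad(s,rs);print('rack sc',q.round(2),r);W=np.array([onz('scene',*p,.022) for p in q]);print(W.round(4),[np.linalg.norm(W[i]-W[i-1]).round(4) for i in range(4)])
# rims: centreline of bright rim
ct={'tall':([(358.3,192.7),(371.8,192.7),(371.8,202.3),(358.3,201.5)],[(175.3,272.3),(186.0,261.5),(192.8,267.2),(181.5,278)]),
'short':([(325.4,192),(339.2,192.6),(339.2,201.7),(325.4,201)],[(201.2,251.6),(211.7,241.8),(218.4,247.9),(207.8,257.5)])}
for k,(a,b) in ct.items():
    qt,r1=quad(t,a,mode='bright',half=1.5,m=.15);qs,r2=quad(s,b,mode='bright',half=1.5,m=.15)
    print(k,qt.round(1).tolist(),r1,qs.round(1).tolist(),r2)
    ts,ss=qt.mean(0),qs.mean(0); print('  centre',tri(('top',*ts),('scene',*ss)))
    for n,q in(('top',qt),('scene',qs)):
        W=np.array([onz(n,*p,.077 if k=='tall' else .052) for p in q]);print('  ',n,W[:,:2].round(4).tolist(),[np.linalg.norm(W[i]-W[i-1]).round(4) for i in range(4)],W.mean(0).round(4))
E
```

```text
top beamline (array([0.5423, 0.1914, 0.012 ]), array([0.5351, 0.1028, 0.012 ]), -0.0805, np.float64(0.061529065436035285))
scene beamline (array([0.5396, 0.1877, 0.012 ]), array([0.537, 0.14 , 0.012]), -0.0547, np.float64(0.029591610778670764))
top far edge (array([0.5979, 0.1937, 0.012 ]), array([0.5826, 0.0024, 0.012 ]), -0.0797, np.float64(0.23624098993586806))
top near edge z0 (array([0.4954, 0.3042, 0.    ]), array([0.4723, 0.0129, 0.    ]), -0.0789, np.float64(0.2251852402422802))
scene far edge z0 (array([0.5812, 0.0137, 0.    ]), array([0.6037, 0.2974, 0.    ]), -0.0793, np.float64(0.08089924381508193))
rack top [[313.09 183.03]
 [376.6  187.73]
 [375.35 215.1 ]
 [310.85 210.13]] [0.05, 0.05, 0.13, 0.19]
[[ 0.5755 -0.1641  0.022 ]
 [ 0.5664 -0.3168  0.022 ]
 [ 0.5004 -0.3126  0.022 ]
 [ 0.51   -0.1587  0.022 ]] [np.float64(0.0657), np.float64(0.153), np.float64(0.0661), np.float64(0.1542)]
rack sc [[164.23 280.82]
 [214.48 234.61]
 [235.4  253.13]
 [185.92 302.83]] [0.29, 0.05, 0.04, 0.02]
[[ 0.5014 -0.313   0.022 ]
 [ 0.5131 -0.1628  0.022 ]
 [ 0.5811 -0.167   0.022 ]
 [ 0.5
[... 1143 characters left out ...]
 0.02, 0.04] [[201.3000030517578, 251.39999389648438], [210.6999969482422, 241.6999969482422], [217.5, 247.60000610351562], [207.3000030517578, 257.20001220703125]] [0.05, 0.03, 0.02, 0.03]
  centre (array([ 0.54051004, -0.20480745,  0.05440093]), [np.float64(6.138775782495752e-05), np.float64(6.138775782496375e-05)])
   top [[0.5524, -0.1899], [0.5502, -0.221], [0.5294, -0.2197], [0.5314, -0.19]] [np.float64(0.0211), np.float64(0.0312), np.float64(0.0208), np.float64(0.0298)] [ 0.5409 -0.2051  0.052 ]
   scene [[0.5291, -0.2184], [0.5297, -0.1888], [0.5509, -0.1896], [0.5485, -0.2201]] [np.float64(0.0195), np.float64(0.0297), np.float64(0.0211), np.float64(0.0306)] [ 0.5396 -0.2042  0.052 ]
```

```bash
cat > mv.py <<'E'
from h import *
from scipy.spatial.transform import Rotation as Ro
def cur():
    s=get_state(); return s,s['tool_pos'],Ro.from_euler('xyz',s['tcp_rot']).as_matrix()
def target(yaw,flip=1):
    x=np.array([0,0,-1.]);y=flip*np.array([np.cos(yaw),np.sin(yaw),0]);return np.c_[x,y,np.cross(x,y)]
def delta(P,yaw,flip=1):
    s,p,R=cur(); T=target(yaw,flip)
    print('t',s['t'],'pos',p.round(4),'w',round(s['width'],3),'F',s['ft_force'].round(1),'yaxis',R[:,1].round(3),'xaxis',R[:,0].round(3))
    print('shift mm',(R.T@(np.array(P)-p)*1000).round(1),'rotvec',Ro.from_matrix(R.T@T).as_rotvec().round(4))
B0=np.array([.538,.153]);BY=-.0795
def bench(p):
    c,s=np.cos(BY),np.sin(BY);return np.array([[c,s],[-s,c]])@(np.array(p)[:2]-B0)
def world(x,y):
    c,s=np.cos(BY),np.sin(BY);return np.array([[c,-s],[s,c]])@np.array([x,y])+B0
E
python3 - <<'E'
from fit import *; from mv import *
s=cv2.imread("pics/scene0.png");t=cv2.imread("pics/top0.png")
for n,u,v,z in(('top',208.1-.5,180.7,.085),('top',232.5,183.5,.085),('top',157,172,.085),('top',118.5,168.5,.085),('scene',276,149.3,.085),('scene',294.7,164,.085)):
    p=onz(n,u,v,z);print(n,u,v,p.round(4),(bench(p)*1000).round(1))
crop(t,135,175,35,32,20,"t_tab.png");crop(s,305,108,30,40,14,"s_tab.png")
delta([.537,-.275,.2],-.05,1);delta([.537,-.275,.2],-.05,-1)
E
```

```text
top 207.6 180.7 [0.5678 0.0833 0.085 ] [ 35.2 -67.2]
top 232.5 183.5 [0.5623 0.0267 0.085 ] [  34.2 -124. ]
top 157 172 [0.5859 0.1981 0.085 ] [44.2 48.8]
top 118.5 168.5 [0.5925 0.2848 0.085 ] [ 43.9 135.7]
scene 276 149.3 [0.5013 0.0861 0.085 ] [-31.3 -69.6]
scene 294.7 164 [0.5635 0.0787 0.085 ] [ 31.3 -72. ]
t 0.1 pos [ 0.2601 -0.5123  0.2416] w 0.998 F [ 0.6 -1.  -0.5] yaxis [ 0.453 -0.892 -0.002] xaxis [-0.001  0.001 -1.   ]
shift mm [  41.7  -86.2 -354.3] rotvec [-1.051e+00 -9.000e-04  1.500e-03]
t 0.1 pos [ 0.2601 -0.5123  0.2416] w 0.998 F [ 0.6 -1.  -0.5] yaxis [ 0.453 -0.892 -0.002] xaxis [-0.001  0.001 -1.   ]
shift mm [  41.7  -86.2 -354.3] rotvec [2.0906e+00 1.7000e-03 1.0000e-03]
```

View pics/t_tab.png

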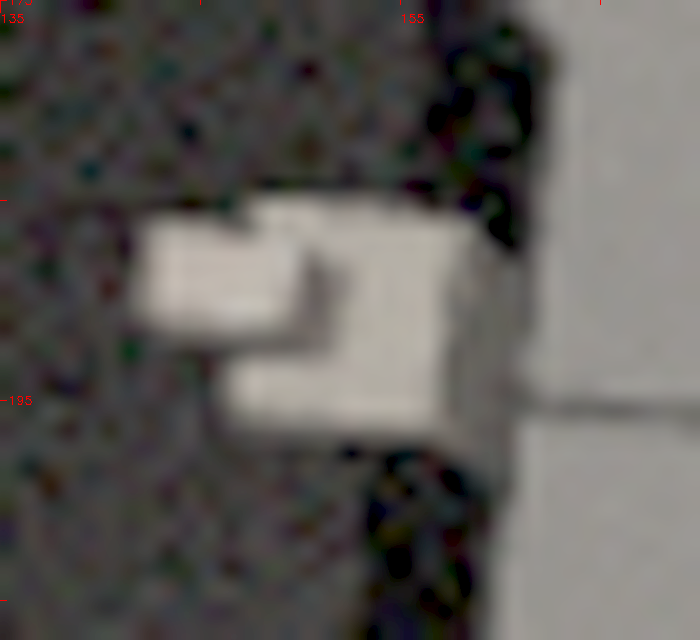

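View pics/s_tab.png

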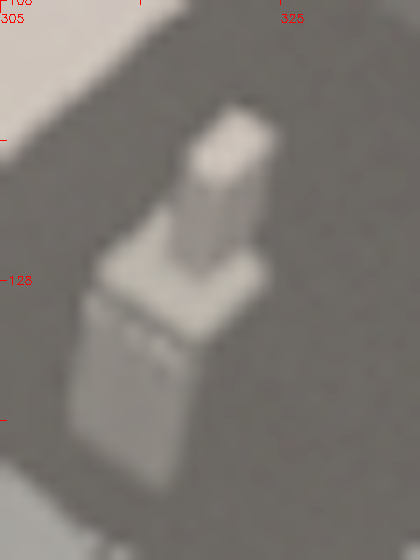

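```bash
sed -i 's/\[.538,.153\]/[.5375,.144]/' mv.py
python3 - <<'E'
from mv import *
P,e=tri(('top',145.6,188.3),('scene',321.2,118.0));print(P,e,bench(P)*1000)
for n,u,v in(('top',145.6,188.3),('scene',321.2,118.0)):
    print(bench(onz(n,u,v,.116))*1000, onz(n,u,v,.116))
# slide centre top (z 89)
delta([P[0],P[1],.19],BY)
E
```

```text
[0.54410816 0.21495698 0.11714999] [np.float64(9.491579990741383e-05), np.float64(9.49157999073676e-05)] [ 0.95215275 71.25766532]
[ 1.01402464 71.45765013] [0.54418572 0.21515142 0.116     ]
[ 0.47622558 72.29462869] [0.54371609 0.21602847 0.116     ]
t 0.1 pos [ 0.2601 -0.5123  0.2416] w 0.998 F [ 0.6 -1.  -0.5] yaxis [ 0.453 -0.892 -0.002] xaxis [-0.001  0.001 -1.   ]
shift mm [  52.4 -519.8 -582.5] rotvec [-1.0215e+00 -8.0000e-04  1.5000e-03]
```

Emit:
apply_moves --series '[{"hand": 45,"x": 0,"y": -520,"z": -582,"rx": -1.0215},{"hand": 45,"x": 0,"y": -520,"z": -582,"rx": -1.0215},{"hand": 45,"x": 0,"y": -520,"z": -582,"rx": -1.0215},{"hand": 45,"x": 0,"y": -520,"z": -582,"rx": -1.0215},{"hand": 45,"x": 0,"y": -520,"z": -582,"rx": -1.0215},{"hand": 45,"x": 0,"y": -520,"z": -582,"rx": -1.0215},{"hand": 45,"x": 0,"y": -520,"z": -582,"rx": -1.0215},{"hand": 45,"x": 0,"y": -520,"z": -582,"rx": -1.0215},{"hand": 45,"x": 0,"y": -520,"z": -582,"rx": -1.0215},{"hand": 45,"x": 0,"y": -520,"z": -582,"rx": -1.0215}]' --squeeze 20

```text
invalid input at $.series[0]: expected keys hand, x, y, z, rx, ry, rz
```

Run:
```python
from mv import *
delta([.544,.2155,.2],BY)
```

```text
t 0.1 pos [ 0.2601 -0.5123  0.2416] w 0.998 F [ 0.6 -1.  -0.5] yaxis [ 0.453 -0.892 -0.002] xaxis [-0.001  0.001 -1.   ]
shift mm [  42.4 -520.4 -582.6] rotvec [-1.0215e+00 -8.0000e-04  1.5000e-03]
```

Emit:
apply_moves --series '[{"hand": 45,"x": 0,"y": -520,"z": -582,"rx": -1.0215,"ry": 0,"rz": 0},{"hand": 45,"x": 0,"y": -520,"z": -582,"rx": -1.0215,"ry": 0,"rz": 0},{"hand": 45,"x": 0,"y": -520,"z": -582,"rx": -1.0215,"ry": 0,"rz": 0},{"hand": 45,"x": 0,"y": -520,"z": -582,"rx": -1.0215,"ry": 0,"rz": 0},{"hand": 45,"x": 0,"y": -520,"z": -582,"rx": -1.0215,"ry": 0,"rz": 0},{"hand": 45,"x": 0,"y": -520,"z": -582,"rx": -1.0215,"ry": 0,"rz": 0},{"hand": 45,"x": 0,"y": -520,"z": -582,"rx": -1.0215,"ry": 0,"rz": 0},{"hand": 45,"x": 0,"y": -520,"z": -582,"rx": -1.0215,"ry": 0,"rz": 0},{"hand": 45,"x": 0,"y": -520,"z": -582,"rx": -1.0215,"ry": 0,"rz": 0},{"hand": 45,"x": 0,"y": -520,"z": -582,"rx": -1.0215,"ry": 0,"rz": 0}]' --squeeze 20

```text
t: 0.93
tool_pos: [0.4117, -0.1225, 0.2422]
tcp_rot: [-0.219, 1.571, -1.869]
ft_force: [0.9, -0.3, -0.1]
width: 0.527
```

Run:
```python
from mv import *
delta([.544,.2155,.2],BY)
```

```text
t 0.9333 pos [ 0.4117 -0.1225  0.2422] w 0.527 F [ 0.9 -0.3 -0.1] yaxis [ 0.997 -0.079 -0.   ] xaxis [-0. -0. -1.]
shift mm [  42.2  105.3 -347.4] rotvec [0.0006 0.0001 0.    ]
```

Emit:
apply_moves --series '[{"hand": 45,"x": 0,"y": 104,"z": -346,"rx": 0,"ry": 0,"rz": 0},{"hand": 45,"x": 0,"y": 104,"z": -346,"rx": 0,"ry": 0,"rz": 0},{"hand": 45,"x": 0,"y": 104,"z": -346,"rx": 0,"ry": 0,"rz": 0},{"hand": 45,"x": 0,"y": 104,"z": -346,"rx": 0,"ry": 0,"rz": 0},{"hand": 45,"x": 0,"y": 104,"z": -346,"rx": 0,"ry": 0,"rz": 0},{"hand": 45,"x": 0,"y": 104,"z": -346,"rx": 0,"ry": 0,"rz": 0},{"hand": 45,"x": 0,"y": 104,"z": -346,"rx": 0,"ry": 0,"rz": 0},{"hand": 45,"x": 0,"y": 104,"z": -346,"rx": 0,"ry": 0,"rz": 0},{"hand": 45,"x": 0,"y": 104,"z": -346,"rx": 0,"ry": 0,"rz": 0},{"hand": 45,"x": 0,"y": 104,"z": -346,"rx": 0,"ry": 0,"rz": 0}]'

```text
t: 1.77
tool_pos: [0.5442, 0.2171, 0.2411]
tcp_rot: [3.087, 1.569, 1.441]
ft_force: [0.3, 0.6, 0.6]
width: 0.522
```

Run:
```python
from mv import *
p,d=read_camera("top");cv2.imwrite("pics/top1.png",p);crop(p,80,110,180,130,4,"t1.png")
p,d=read_camera("scene");cv2.imwrite("pics/scene1.png",p);crop(p,240,40,130,140,4,"s1.png")
delta([.544,.2155,.106],BY)
```

```text
t 1.8667 pos [0.5425 0.2128 0.2413] w 0.526 F [0.4 0.1 0.1] yaxis [ 0.997 -0.077 -0.002] xaxis [-0.002 -0.001 -1.   ]
shift mm [135.3   1.5  -3. ] rotvec [0.002  0.0014 0.0017]
```

View pics/s1.png

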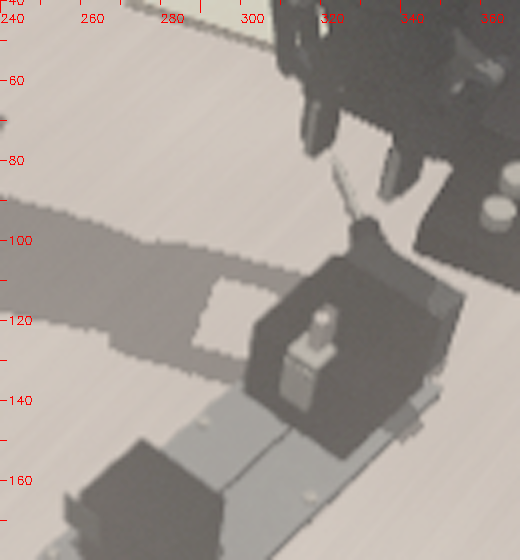

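The fingers, at about (318,75) and (345,90), hang above the tab at (320,118) and straddle it. Next I lower them.

Emit:
apply_moves --series '[{"hand": 45,"x": 40,"y": 1.5,"z": -3,"rx": 0.002,"ry": 0,"rz": 0},{"hand": 45,"x": 75,"y": 1.5,"z": -3,"rx": 0.002,"ry": 0,"rz": 0},{"hand": 45,"x": 105,"y": 1.5,"z": -3,"rx": 0.002,"ry": 0,"rz": 0},{"hand": 45,"x": 125,"y": 1.5,"z": -3,"rx": 0.002,"ry": 0,"rz": 0},{"hand": 45,"x": 135,"y": 1.5,"z": -3,"rx": 0.002,"ry": 0,"rz": 0},{"hand": 45,"x": 135,"y": 1.5,"z": -3,"rx": 0.002,"ry": 0,"rz": 0},{"hand": 45,"x": 135,"y": 1.5,"z": -3,"rx": 0.002,"ry": 0,"rz": 0}]'

```text
t: 2.45
tool_pos: [0.5449, 0.2143, 0.108]
tcp_rot: [1.628, 1.57, -0.026]
ft_force: [-0.8, 0.2, 0.5]
width: 0.527
```

Run:
```python
from mv import *
p,d=read_camera("top");cv2.imwrite("pics/top1.png",p);crop(p,80,110,180,130,4,"t2.png")
p,d=read_camera("scene");cv2.imwrite("pics/scene1.png",p);crop(p,240,40,130,140,4,"s2.png")
delta([.544,.2155,.106],BY)
```

```text
t 2.55 pos [0.5457 0.2149 0.1092] w 0.524 F [0.7 0.1 1. ] yaxis [ 0.997 -0.082  0.003] xaxis [ 0.003  0.001 -1.   ]
shift mm [ 3.2 -1.7 -0.4] rotvec [-0.0026 -0.0013 -0.0032]
```

View pics/s2.png

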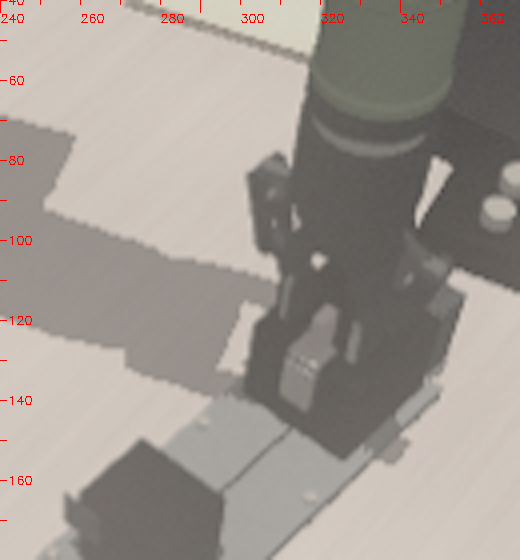

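The tab, at about (320,122), sits between the fingers. I'll close gently.

Emit:
apply_moves --series '[{"hand": 20,"x": 0,"y": 0,"z": 0,"rx": 0,"ry": 0,"rz": 0},{"hand": 20,"x": 0,"y": 0,"z": 0,"rx": 0,"ry": 0,"rz": 0},{"hand": 5,"x": 0,"y": 0,"z": 0,"rx": 0,"ry": 0,"rz": 0},{"hand": 5,"x": 0,"y": 0,"z": 0,"rx": 0,"ry": 0,"rz": 0},{"hand": 5,"x": 0,"y": 0,"z": 0,"rx": 0,"ry": 0,"rz": 0},{"hand": 5,"x": 0,"y": 0,"z": 0,"rx": 0,"ry": 0,"rz": 0},{"hand": 5,"x": 0,"y": 0,"z": 0,"rx": 0,"ry": 0,"rz": 0},{"hand": 5,"x": 0,"y": 0,"z": 0,"rx": 0,"ry": 0,"rz": 0}]' --squeeze 20

```text
t: 3.22
tool_pos: [0.5449, 0.2152, 0.1083]
tcp_rot: [2.002, 1.569, 0.35]
ft_force: [-1.7, -0.4, 5.1]
width: 0.112
```

Emit:
apply_moves --series '[{"hand": 5,"x": 0,"y": 4,"z": 0,"rx": 0,"ry": 0,"rz": 0},{"hand": 5,"x": 0,"y": 8,"z": 0,"rx": 0,"ry": 0,"rz": 0},{"hand": 5,"x": 0,"y": 12,"z": 0,"rx": 0,"ry": 0,"rz": 0},{"hand": 5,"x": 0,"y": 16,"z": 0,"rx": 0,"ry": 0,"rz": 0},{"hand": 5,"x": 0,"y": 20,"z": 0,"rx": 0,"ry": 0,"rz": 0},{"hand": 5,"x": 0,"y": 23,"z": 0,"rx": 0,"ry": 0,"rz": 0},{"hand": 5,"x": 0,"y": 25,"z": 0,"rx": 0,"ry": 0,"rz": 0},{"hand": 5,"x": 0,"y": 25,"z": 0,"rx": 0,"ry": 0,"rz": 0}]'

```text
t: 3.88
tool_pos: [0.5688, 0.2133, 0.1083]
tcp_rot: [-1.77, 1.569, 2.86]
ft_force: [-3.7, 0.5, 8.2]
width: 0.112
```

Emit:
apply_moves --series '[{"hand": 5,"x": 0,"y": 1,"z": 0,"rx": 0,"ry": 0,"rz": 0},{"hand": 5,"x": 0,"y": 2,"z": 0,"rx": 0,"ry": 0,"rz": 0},{"hand": 5,"x": 0,"y": 3,"z": 0,"rx": 0,"ry": 0,"rz": 0},{"hand": 5,"x": 0,"y": 3,"z": 0,"rx": 0,"ry": 0,"rz": 0}]'

```text
t: 4.22
tool_pos: [0.569, 0.2133, 0.1082]
tcp_rot: [-1.545, 1.563, 3.086]
ft_force: [-11.4, 1.4, 11.6]
width: 0.109
```

Emit:
apply_moves --series '[{"hand": 5,"x": 0,"y": 1,"z": 0,"rx": 0,"ry": 0,"rz": 0},{"hand": 5,"x": 0,"y": 2,"z": 0,"rx": 0,"ry": 0,"rz": 0},{"hand": 5,"x": 0,"y": 2,"z": 0,"rx": 0,"ry": 0,"rz": 0}]'

```text
t: 4.47
tool_pos: [0.5691, 0.2133, 0.1082]
tcp_rot: [-1.52, 1.559, 3.11]
ft_force: [-16.3, 2.1, 15.1]
width: 0.113
```

Run:
```python
from mv import *
p,d=read_camera("top");cv2.imwrite("pics/top3.png",p);crop(p,95,150,160,80,5,"t3.png")
p,d=read_camera("scene");cv2.imwrite("pics/scene3.png",p);crop(p,290,80,80,80,8,"s3.png")
delta([.544,.2155,.106],BY)
```

```text
t 4.5667 pos [0.5691 0.2133 0.1082] w 0.111 F [-15.3   2.8  14.4] yaxis [ 0.997 -0.082 -0.011] xaxis [-0.011  0.    -1.   ]
shift mm [  2.5 -25.2  -0.2] rotvec [-0.0027  0.0006  0.0113]
```

View pics/s3.png

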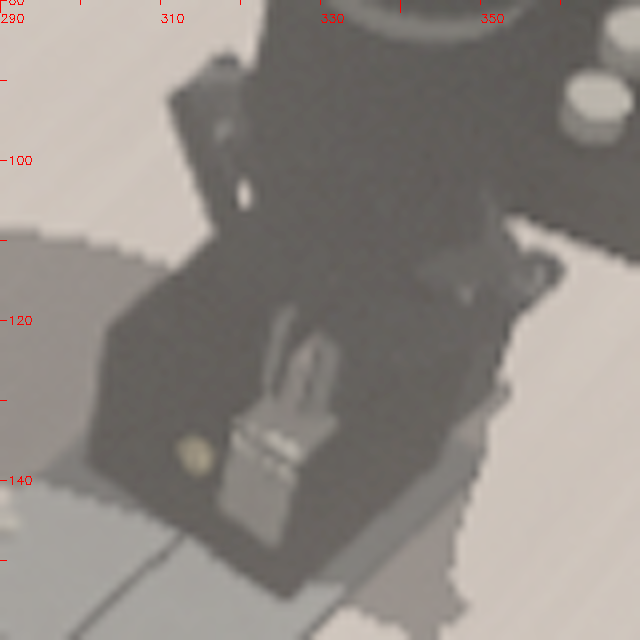

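The lamp opening shows as a bright disc at (313,137), and the slide is hard against its stop at about 16 N. I'll relax the push, open and rise.

Emit:
apply_moves --series '[{"hand": 5,"x": 0,"y": -4,"z": 0,"rx": 0,"ry": 0,"rz": 0},{"hand": 50,"x": 0,"y": -4,"z": 0,"rx": 0,"ry": 0,"rz": 0},{"hand": 50,"x": 0,"y": -4,"z": 0,"rx": 0,"ry": 0,"rz": 0},{"hand": 50,"x": 0,"y": -4,"z": 0,"rx": 0,"ry": 0,"rz": 0},{"hand": 50,"x": 0,"y": -4,"z": 0,"rx": 0,"ry": 0,"rz": 0},{"hand": 50,"x": -30,"y": -4,"z": 0,"rx": 0,"ry": 0,"rz": 0},{"hand": 50,"x": -60,"y": -4,"z": 0,"rx": 0,"ry": 0,"rz": 0},{"hand": 50,"x": -100,"y": -4,"z": 0,"rx": 0,"ry": 0,"rz": 0},{"hand": 50,"x": -100,"y": -4,"z": 0,"rx": 0,"ry": 0,"rz": 0},{"hand": 50,"x": -100,"y": -4,"z": 0,"rx": 0,"ry": 0,"rz": 0}]'

```text
t: 5.4
tool_pos: [0.5721, 0.2132, 0.2099]
tcp_rot: [1.96, 1.565, 0.307]
ft_force: [-1.1, 0.9, 0.3]
width: 0.583
```

Run:
```python
from mv import *
delta([.537,-.275,.21],-.05)
```

```text
t 5.4 pos [0.5721 0.2132 0.2099] w 0.583 F [-1.1  0.9  0.3] yaxis [ 0.997 -0.082  0.006] xaxis [ 0.006  0.002 -1.   ]
shift mm [ -1.2   4.8 489.5] rotvec [-0.0317 -0.0022 -0.0057]
```

Emit:
apply_moves --series '[{"hand": 60,"x": 0,"y": 5,"z": 489,"rx": -0.03,"ry": 0,"rz": 0},{"hand": 60,"x": 0,"y": 5,"z": 489,"rx": -0.03,"ry": 0,"rz": 0},{"hand": 60,"x": 0,"y": 5,"z": 489,"rx": -0.03,"ry": 0,"rz": 0},{"hand": 60,"x": 0,"y": 5,"z": 489,"rx": -0.03,"ry": 0,"rz": 0},{"hand": 60,"x": 0,"y": 5,"z": 489,"rx": -0.03,"ry": 0,"rz": 0},{"hand": 60,"x": 0,"y": 5,"z": 489,"rx": -0.03,"ry": 0,"rz": 0},{"hand": 60,"x": 0,"y": 5,"z": 489,"rx": -0.03,"ry": 0,"rz": 0},{"hand": 60,"x": 0,"y": 5,"z": 489,"rx": -0.03,"ry": 0,"rz": 0},{"hand": 60,"x": 0,"y": 5,"z": 489,"rx": -0.03,"ry": 0,"rz": 0},{"hand": 60,"x": 0,"y": 5,"z": 489,"rx": -0.03,"ry": 0,"rz": 0}]'

```text
t: 6.23
tool_pos: [0.5396, -0.2046, 0.2057]
tcp_rot: [-1.904, 1.568, 2.756]
ft_force: [0.9, 0.1, 0.0]
width: 0.703
```

Run:
```python
from mv import *
p,d=read_camera("scene");cv2.imwrite("pics/scene4.png",p);crop(p,240,60,130,140,4,"s4.png")
p,d=read_camera("top");cv2.imwrite("pics/top4.png",p)
delta([.537,-.275,.21],-.05)
```

```text
t 6.3333 pos [ 0.5396 -0.2083  0.2054] w 0.702 F [ 0.5  1.3 -0.8] yaxis [ 0.998 -0.058 -0.002] xaxis [-0.002 -0.002 -1.   ]
shift mm [-4.4  1.3 66.8] rotvec [-0.008   0.0017  0.0024]
```

View pics/s4.png

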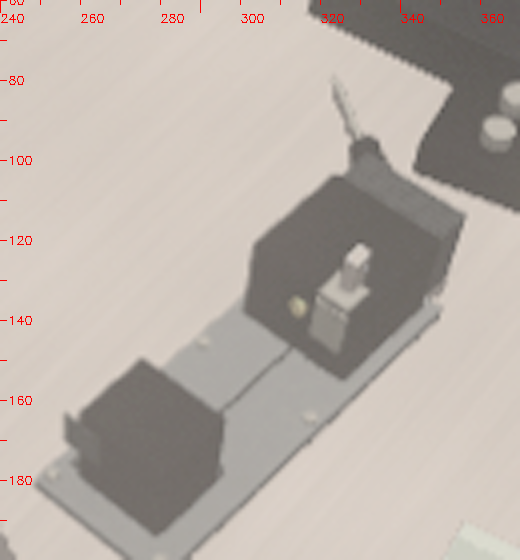

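Run:
```python
from mv import *
p=onz('scene',314.1,136.4,.058);print(p,bench(p)*1000)
t=cv2.imread("pics/top4.png");s=cv2.imread("pics/scene4.png");crop(t,135,170,35,32,20,"t4.png");crop(s,305,108,35,50,12,"s4b.png")
crop(t,290,130,100,100,6,"t4r.png")
```

```text
[0.54201551 0.20015857 0.058     ] [4.13396304e-02 5.63397994e+01]
```

View pics/t4.png

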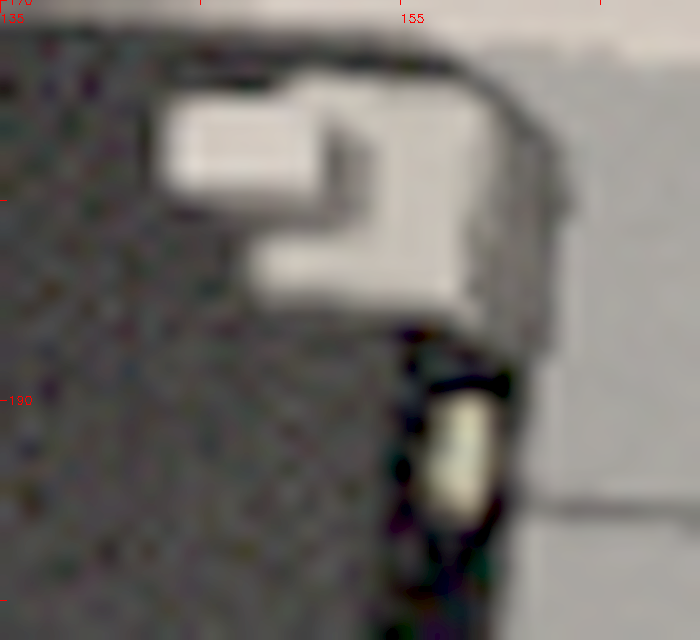

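View pics/t4r.png

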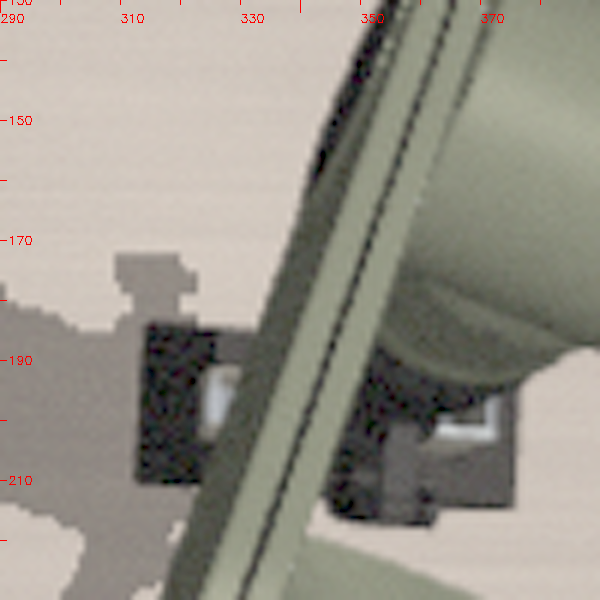

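The shutter is open. The lamp aperture back-projects to bench x = 0.0 and y = 56 mm, which confirms the bench frame. Next I go over the tall cell.

Emit:
apply_moves --series '[{"hand": 60,"x": -4,"y": 1,"z": 35,"rx": 0,"ry": 0,"rz": 0},{"hand": 60,"x": -4,"y": 1,"z": 60,"rx": 0,"ry": 0,"rz": 0},{"hand": 60,"x": -4,"y": 1,"z": 66.5,"rx": 0,"ry": 0,"rz": 0},{"hand": 60,"x": -4,"y": 1,"z": 66.5,"rx": 0,"ry": 0,"rz": 0},{"hand": 60,"x": -4,"y": 1,"z": 66.5,"rx": 0,"ry": 0,"rz": 0}]'

```text
t: 6.75
tool_pos: [0.538, -0.2681, 0.2102]
tcp_rot: [-2.327, 1.568, 2.333]
ft_force: [-0.4, 0.2, -0.1]
width: 0.706
```

Run:
```python
from mv import *
delta([.537,-.275,.045],-.05)
p,d=read_camera("scene");crop(p,130,200,130,120,5,"s5.png")
delta([.537,-.275,.045],-.05)
```

```text
t 6.75 pos [ 0.538  -0.2681  0.2102] w 0.706 F [-0.4  0.2 -0.1] yaxis [ 0.999 -0.052 -0.002] xaxis [-0.002  0.002 -1.   ]
shift mm [165.1  -0.3   7.3] rotvec [-0.0018 -0.0019  0.002 ]
t 6.8 pos [ 0.5382 -0.2677  0.2105] w 0.7 F [-0.4  1.   0.1] yaxis [ 0.999 -0.051 -0.002] xaxis [-0.002  0.002 -1.   ]
shift mm [165.4  -0.6   7.6] rotvec [-0.0009 -0.0016  0.0016]
```

View pics/s5.png

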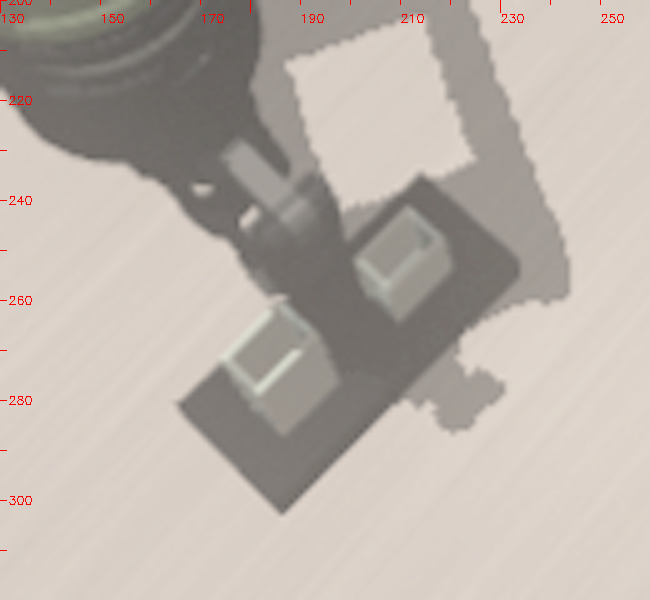

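Emit:
apply_moves --series '[{"hand": 60,"x": 30,"y": -0.5,"z": 7.4,"rx": 0,"ry": 0,"rz": 0},{"hand": 60,"x": 60,"y": -0.5,"z": 7.4,"rx": 0,"ry": 0,"rz": 0},{"hand": 60,"x": 75,"y": -0.5,"z": 7.4,"rx": 0,"ry": 0,"rz": 0},{"hand": 60,"x": 80,"y": -0.5,"z": 7.4,"rx": 0,"ry": 0,"rz": 0},{"hand": 60,"x": 80,"y": -0.5,"z": 7.4,"rx": 0,"ry": 0,"rz": 0},{"hand": 60,"x": 80,"y": -0.5,"z": 7.4,"rx": 0,"ry": 0,"rz": 0}]'

```text
t: 7.3
tool_pos: [0.5382, -0.2759, 0.1321]
tcp_rot: [1.241, 1.57, -0.38]
ft_force: [0.3, -0.4, 1.0]
width: 0.704
```

Run:
```python
from mv import *
delta([.537,-.275,.045],-.05)
p,d=read_camera("scene");crop(p,130,200,130,120,5,"s6.png")
p,d=read_camera("top");crop(p,310,150,90,80,6,"t6.png")
delta([.537,-.275,.045],-.05)
```

```text
t 7.3 pos [ 0.5382 -0.2759  0.1321] w 0.704 F [ 0.3 -0.4  1. ] yaxis [ 0.999 -0.05   0.001] xaxis [ 0.001 -0.    -1.   ]
shift mm [87.1 -1.4 -0.8] rotvec [-0.0004  0.0004 -0.0012]
t 7.4 pos [ 0.5386 -0.2765  0.133 ] w 0.706 F [-0.5 -0.6  0.4] yaxis [ 0.999 -0.051  0.003] xaxis [ 0.003 -0.001 -1.   ]
shift mm [88.  -1.9 -1.5] rotvec [-0.0008  0.0013 -0.0029]
```

View pics/s6.png

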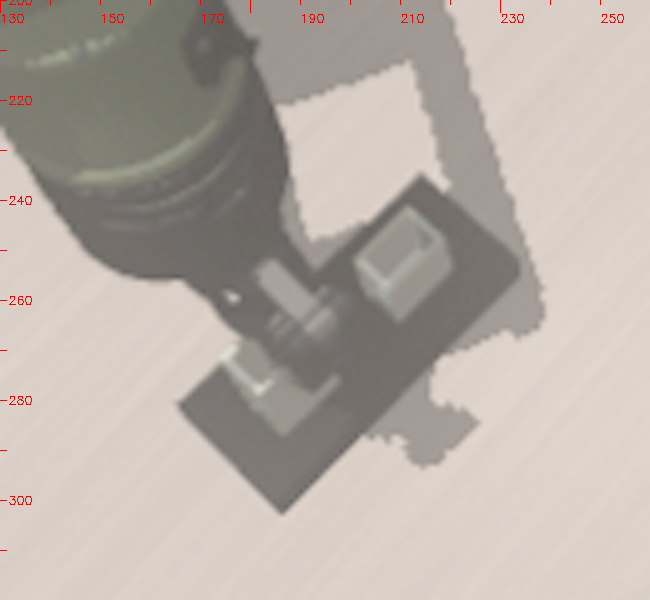

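View pics/t6.png

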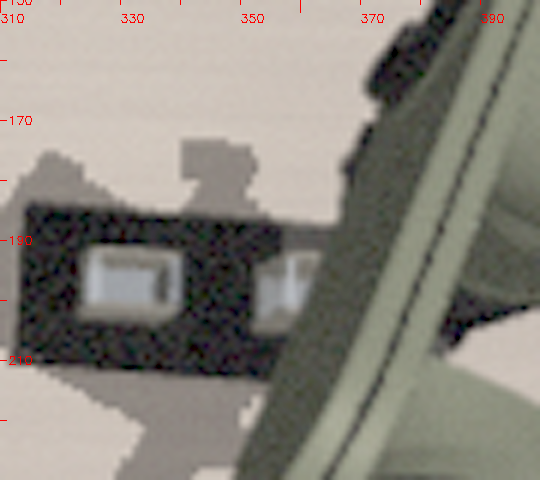

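The short cell is untouched at (208,250), and the fingers are above the tall cell at (185,270). I'll descend to grasp height.

Emit:
apply_moves --series '[{"hand": 60,"x": 25,"y": -1.3,"z": -1,"rx": 0,"ry": 0,"rz": 0},{"hand": 60,"x": 50,"y": -1.3,"z": -1,"rx": 0,"ry": 0,"rz": 0},{"hand": 60,"x": 70,"y": -1.3,"z": -1,"rx": 0,"ry": 0,"rz": 0},{"hand": 60,"x": 82,"y": -1.3,"z": -1,"rx": 0,"ry": 0,"rz": 0},{"hand": 60,"x": 86,"y": -1.3,"z": -1,"rx": 0,"ry": 0,"rz": 0},{"hand": 60,"x": 86,"y": -1.3,"z": -1,"rx": 0,"ry": 0,"rz": 0},{"hand": 60,"x": 86,"y": -1.3,"z": -1,"rx": 0,"ry": 0,"rz": 0}]'

```text
t: 7.98
tool_pos: [0.5372, -0.2759, 0.0466]
tcp_rot: [1.115, 1.568, -0.507]
ft_force: [-0.5, 0.8, 0.7]
width: 0.703
```

Run:
```python
from mv import *
delta([.537,-.275,.045],-.05)
p,d=read_camera("scene");crop(p,130,200,130,120,5,"s7.png")
delta([.537,-.275,.045],-.05)
```

```text
t 7.9833 pos [ 0.5372 -0.2759  0.0466] w 0.703 F [-0.5  0.8  0.7] yaxis [ 0.999 -0.051  0.002] xaxis [ 0.002 -0.001 -1.   ]
shift mm [ 1.6 -0.2 -0.9] rotvec [-0.0015  0.0011 -0.0023]
t 8.0333 pos [ 0.5373 -0.276   0.0469] w 0.7 F [-0.2  0.4  0.6] yaxis [ 0.999 -0.051  0.003] xaxis [ 0.003 -0.002 -1.   ]
shift mm [ 1.9 -0.4 -1. ] rotvec [-0.0015  0.0014 -0.0028]
```

View pics/s7.png

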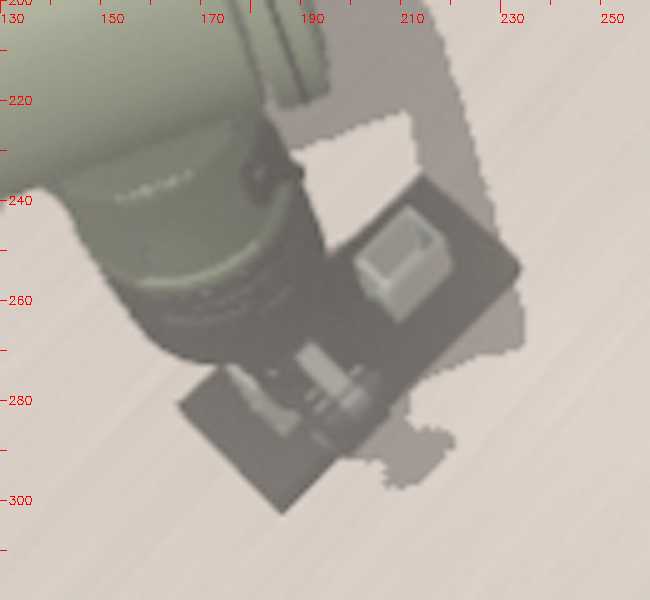

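Emit:
apply_moves --series '[{"hand": 35,"x": 0,"y": 0,"z": -0.5,"rx": 0,"ry": 0,"rz": 0},{"hand": 35,"x": 0,"y": 0,"z": -0.5,"rx": 0,"ry": 0,"rz": 0},{"hand": 28,"x": 0,"y": 0,"z": -0.5,"rx": 0,"ry": 0,"rz": 0},{"hand": 28,"x": 0,"y": 0,"z": -0.5,"rx": 0,"ry": 0,"rz": 0},{"hand": 15,"x": 0,"y": 0,"z": -0.5,"rx": 0,"ry": 0,"rz": 0},{"hand": 15,"x": 0,"y": 0,"z": -0.5,"rx": 0,"ry": 0,"rz": 0},{"hand": 15,"x": 0,"y": 0,"z": -0.5,"rx": 0,"ry": 0,"rz": 0},{"hand": 15,"x": 0,"y": 0,"z": -0.5,"rx": 0,"ry": 0,"rz": 0}]' --squeeze 25

```text
t: 8.7
tool_pos: [0.5365, -0.2751, 0.0457]
tcp_rot: [1.05, 1.57, -0.572]
ft_force: [0.9, -0.1, 3.6]
width: 0.274
```

Run:
```python
from mv import *
delta([.537,-.275,.045],-.05)
```

```text
t 8.7 pos [ 0.5365 -0.2751  0.0457] w 0.274 F [ 0.9 -0.1  3.6] yaxis [ 0.999 -0.052  0.001] xaxis [ 0.001 -0.    -1.   ]
shift mm [ 0.7  0.5 -0.1] rotvec [-0.0015  0.0003 -0.0006]
```

Emit:
apply_moves --series '[{"hand": 15,"x": -5,"y": 0,"z": 0,"rx": 0,"ry": 0,"rz": 0},{"hand": 15,"x": -12,"y": 0,"z": 0,"rx": 0,"ry": 0,"rz": 0},{"hand": 15,"x": -22,"y": 0,"z": 0,"rx": 0,"ry": 0,"rz": 0},{"hand": 15,"x": -37,"y": 0,"z": 0,"rx": 0,"ry": 0,"rz": 0},{"hand": 15,"x": -57,"y": 0,"z": 0,"rx": 0,"ry": 0,"rz": 0},{"hand": 15,"x": -80,"y": 0,"z": 0,"rx": 0,"ry": 0,"rz": 0},{"hand": 15,"x": -105,"y": 0,"z": 0,"rx": 0,"ry": 0,"rz": 0},{"hand": 15,"x": -125,"y": 0,"z": 0,"rx": 0,"ry": 0,"rz": 0},{"hand": 15,"x": -130,"y": 0,"z": 0,"rx": 0,"ry": 0,"rz": 0},{"hand": 15,"x": -130,"y": 0,"z": 0,"rx": 0,"ry": 0,"rz": 0}]'

```text
t: 9.53
tool_pos: [0.5371, -0.2754, 0.1776]
tcp_rot: [1.124, 1.566, -0.498]
ft_force: [-0.5, 0.2, -1.2]
width: 0.278
```

Run:
```python
from mv import *
p,d=read_camera("scene");crop(p,100,180,160,140,4,"s8.png")
delta([*B0,.175],BY)
```

```text
t 9.5833 pos [ 0.5362 -0.275   0.1757] w 0.281 F [ 0.3  0.3 -1. ] yaxis [ 0.999 -0.051  0.001] xaxis [ 0.001 -0.001 -1.   ]
shift mm [   0.5  -20.3 -418.5] rotvec [ 0.028   0.0005 -0.0009]
```

View pics/s8.png

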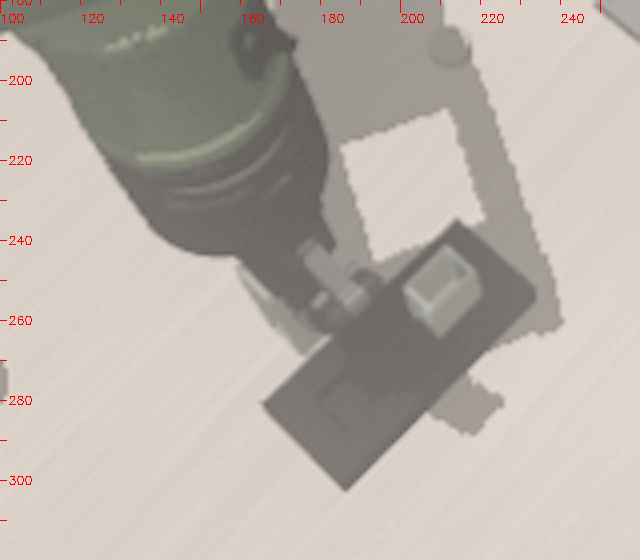

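The tall cell is in the gripper at (172,255) and its pocket is empty at (187,281). The short cell is in place. I'll carry it to the bench, ramping the speed.

Emit:
apply_moves --series '[{"hand": 15,"x": -10,"y": 0,"z": -10,"rx": 0.005,"ry": 0,"rz": 0},{"hand": 15,"x": -10,"y": -2,"z": -30,"rx": 0.01,"ry": 0,"rz": 0},{"hand": 15,"x": -10,"y": -4,"z": -60,"rx": 0.028,"ry": 0,"rz": 0},{"hand": 15,"x": -10,"y": -5,"z": -95,"rx": 0.028,"ry": 0,"rz": 0},{"hand": 15,"x": -10,"y": -7,"z": -130,"rx": 0.028,"ry": 0,"rz": 0},{"hand": 15,"x": -10,"y": -8,"z": -165,"rx": 0.028,"ry": 0,"rz": 0},{"hand": 15,"x": -10,"y": -10,"z": -200,"rx": 0.028,"ry": 0,"rz": 0},{"hand": 15,"x": -10,"y": -11,"z": -230,"rx": 0.028,"ry": 0,"rz": 0},{"hand": 15,"x": -10,"y": -12,"z": -250,"rx": 0.028,"ry": 0,"rz": 0},{"hand": 15,"x": -10,"y": -12,"z": -260,"rx": 0.028,"ry": 0,"rz": 0}]'

```text
t: 10.42
tool_pos: [0.5365, -0.0116, 0.1844]
tcp_rot: [-1.827, 1.568, 2.808]
ft_force: [-0.2, -0.7, -1.3]
width: 0.277
```

Run:
```python
from mv import *
delta([*B0,.175],BY)
```

```text
t 10.4167 pos [ 0.5365 -0.0116  0.1844] w 0.277 F [-0.2 -0.7 -1.3] yaxis [ 0.997 -0.077 -0.003] xaxis [-0.003  0.001 -1.   ]
shift mm [   9.6  -10.9 -155.2] rotvec [ 0.0026 -0.0008  0.003 ]
```

Emit:
apply_moves --series '[{"hand": 15,"x": 0,"y": -1,"z": -15,"rx": 0,"ry": 0,"rz": 0},{"hand": 15,"x": 0,"y": -3,"z": -45,"rx": 0,"ry": 0,"rz": 0},{"hand": 15,"x": 0,"y": -5,"z": -75,"rx": 0,"ry": 0,"rz": 0},{"hand": 15,"x": 0,"y": -7,"z": -105,"rx": 0.002,"ry": 0,"rz": 0},{"hand": 15,"x": 0,"y": -9,"z": -130,"rx": 0.002,"ry": 0,"rz": 0},{"hand": 15,"x": 0,"y": -11,"z": -148,"rx": 0.002,"ry": 0,"rz": 0},{"hand": 15,"x": 0,"y": -11,"z": -155,"rx": 0.002,"ry": 0,"rz": 0},{"hand": 15,"x": 0,"y": -11,"z": -155,"rx": 0.002,"ry": 0,"rz": 0},{"hand": 15,"x": 0,"y": -11,"z": -155,"rx": 0.002,"ry": 0,"rz": 0}]'

```text
t: 11.17
tool_pos: [0.5388, 0.14, 0.1848]
tcp_rot: [-0.661, 1.569, -2.313]
ft_force: [0.8, 0.4, 0.9]
width: 0.275
```

Run:
```python
from mv import *
p,d=read_camera("scene");crop(p,230,50,130,140,5,"s9.png")
p,d=read_camera("top");crop(p,90,130,160,110,5,"t9.png")
delta([*B0,.079],BY)
```

```text
t 11.2667 pos [0.539  0.1394 0.1851] w 0.275 F [ 0.7  1.3 -0.7] yaxis [ 0.997 -0.083 -0.001] xaxis [-0.001 -0.001 -1.   ]
shift mm [106.1  -1.8  -4.6] rotvec [-0.0032  0.0009  0.0006]
```

View pics/s9.png

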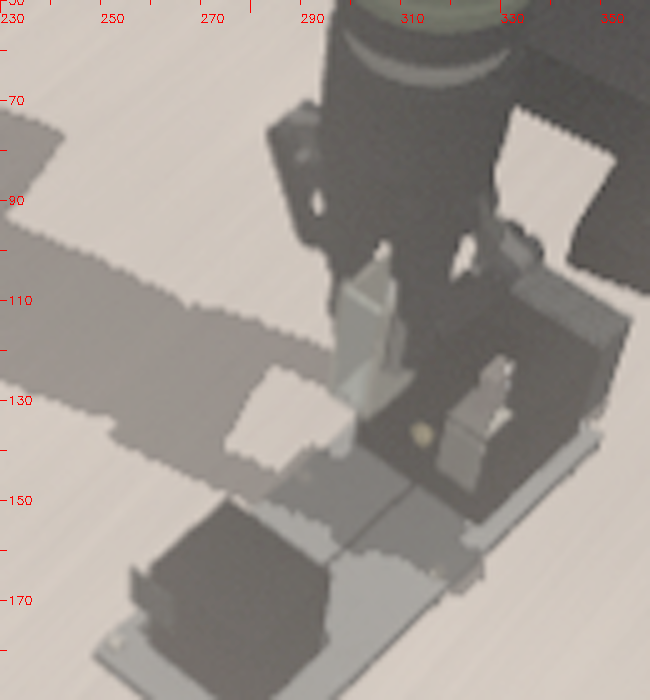

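View pics/t9.png

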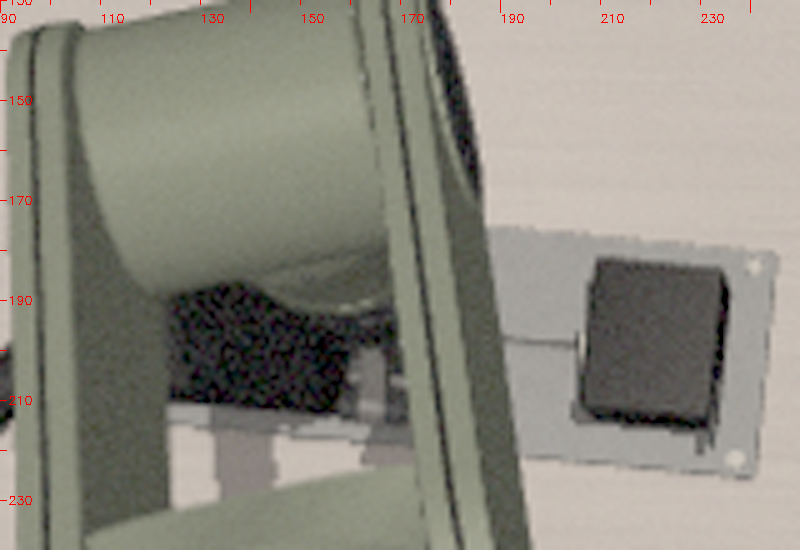

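The cell hangs over the gap at about (305,120) and is clear of the lamp face; the lamp spot is at (313,137). Now I lower it to the beam.

Emit:
apply_moves --series '[{"hand": 15,"x": 10,"y": -1,"z": -3,"rx": -0.003,"ry": 0,"rz": 0},{"hand": 15,"x": 25,"y": -1.8,"z": -4.6,"rx": -0.003,"ry": 0,"rz": 0},{"hand": 15,"x": 42,"y": -1.8,"z": -4.6,"rx": -0.003,"ry": 0,"rz": 0},{"hand": 15,"x": 60,"y": -1.8,"z": -4.6,"rx": -0.003,"ry": 0,"rz": 0},{"hand": 15,"x": 77,"y": -1.8,"z": -4.6,"rx": -0.003,"ry": 0,"rz": 0},{"hand": 15,"x": 92,"y": -1.8,"z": -4.6,"rx": -0.003,"ry": 0,"rz": 0},{"hand": 15,"x": 102,"y": -1.8,"z": -4.6,"rx": -0.003,"ry": 0,"rz": 0},{"hand": 15,"x": 106,"y": -1.8,"z": -4.6,"rx": -0.003,"ry": 0,"rz": 0},{"hand": 15,"x": 106,"y": -1.8,"z": -4.6,"rx": -0.003,"ry": 0,"rz": 0},{"hand": 15,"x": 106,"y": -1.8,"z": -4.6,"rx": -0.003,"ry": 0,"rz": 0}]'

```text
t: 12.1
tool_pos: [0.538, 0.1452, 0.0796]
tcp_rot: [1.761, 1.57, 0.112]
ft_force: [-0.2, -0.2, 0.0]
width: 0.282
```

Run:
```python
from mv import *
delta([*B0,.079],BY)
p,d=read_camera("scene");cv2.imwrite("pics/scene10.png",p);crop(p,250,80,90,100,7,"s10.png")
p,d=read_camera("top");crop(p,130,150,90,80,7,"t10.png")
delta([*B0,.079],BY)
```

```text
t 12.1 pos [0.538  0.1452 0.0796] w 0.282 F [-0.2 -0.2  0. ] yaxis [ 0.997 -0.079  0.001] xaxis [ 0.001  0.    -1.   ]
shift mm [ 0.6 -0.4  1.3] rotvec [ 0.0006 -0.0001 -0.0007]
t 12.2 pos [0.5383 0.1455 0.0802] w 0.278 F [ 0.5 -0.9 -0.3] yaxis [ 0.997 -0.079  0.002] xaxis [ 0.002  0.    -1.   ]
shift mm [ 1.2 -0.7  1.5] rotvec [ 0.0009 -0.0005 -0.0019]
```

View pics/s10.png

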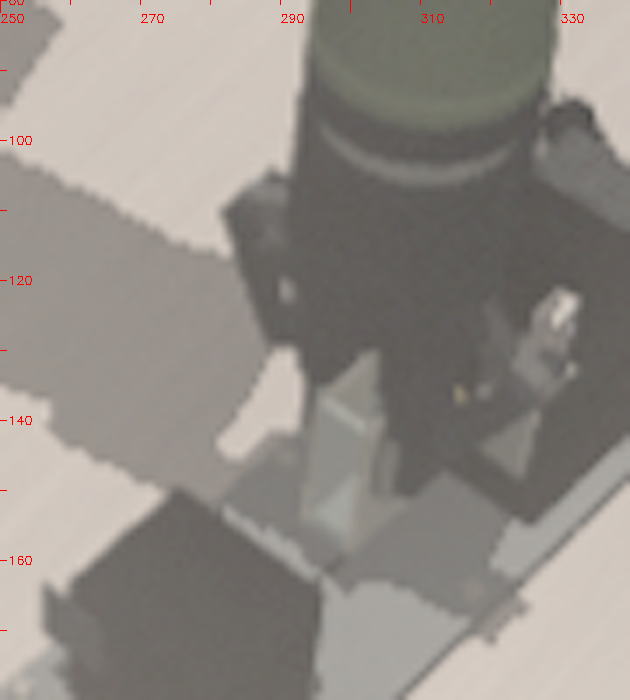

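View pics/t10.png

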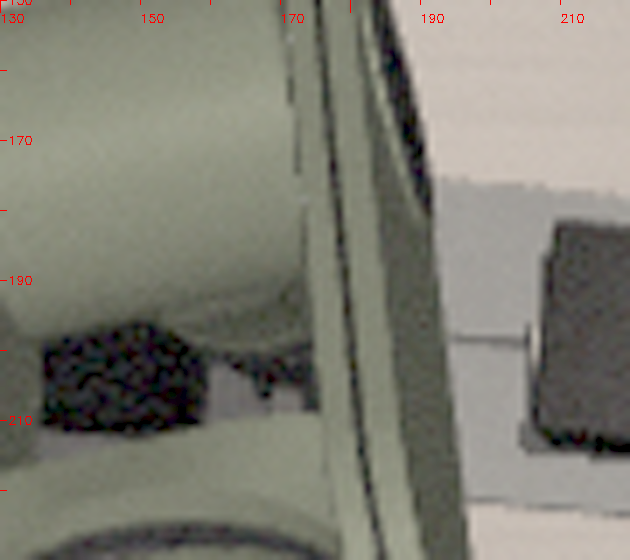

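Run:
```python
from mv import *
for z in(.110,.04):
  for x,y in((-12,-17),(12,-17),(12,17),(-12,17)):
    w=world(x/1e3,y/1e3);print(x,y,z,proj('scene',[*w,z]).round(1))
s=cv2.imread("pics/scene10.png");o=cv2.resize(s[125:170,282:315],None,fx=14,fy=14,interpolation=cv2.INTER_CUBIC)
o=(255*(o/255.)**.5).astype(np.uint8)
for z,c in((.110,(0,0,255)),(.04,(255,0,0))):
  Q=np.array([proj('scene',[*world(x/1e3,y/1e3),z]) for x,y in((-12,-17),(12,-17),(12,17),(-12,17))])
  cv2.polylines(o,[(((Q-[282,125])+.5)*14).astype(int)],True,c,1)
cv2.imwrite("pics/s10o.png",o)
```

```text
-12 -17 0.11 [294.2 137. ]
12 -17 0.11 [301.8 142.3]
12 17 0.11 [310.7 134.4]
-12 17 0.11 [303.1 129.3]
-12 -17 0.04 [292.  154.3]
12 -17 0.04 [299.1 159.4]
12 17 0.04 [307.4 151.7]
-12 17 0.04 [300.4 146.8]
```

View pics/s10o.png

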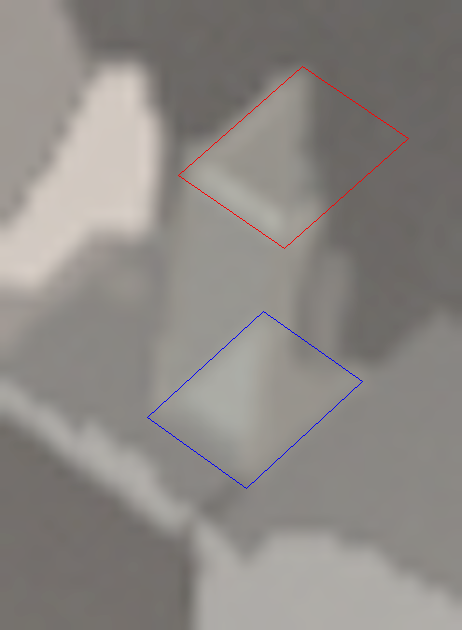

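The outline predicted from the cell's size and target pose matches the held cell within about 1 px, and the cell is upright. I'll hold briefly, check that it's still, then hand in.

Emit:
apply_moves --series '[{"hand": 15,"x": 0,"y": 0,"z": 0,"rx": 0,"ry": 0,"rz": 0},{"hand": 15,"x": 0,"y": 0,"z": 0,"rx": 0,"ry": 0,"rz": 0},{"hand": 15,"x": 0,"y": 0,"z": 0,"rx": 0,"ry": 0,"rz": 0},{"hand": 15,"x": 0,"y": 0,"z": 0,"rx": 0,"ry": 0,"rz": 0}]'

```text
t: 12.53
tool_pos: [0.5377, 0.1454, 0.0796]
tcp_rot: [1.719, 1.57, 0.069]
ft_force: [0.5, -0.3, -1.3]
width: 0.278
```

Run:
```python
from mv import *
delta([*B0,.079],BY); print(np.abs(get_state()['dq']).max())
p,d=read_camera("scene");crop(p,155,225,90,80,6,"s11.png")
print(sign_off())
```

```text
t 12.5333 pos [0.5377 0.1454 0.0796] w 0.278 F [ 0.5 -0.3 -1.3] yaxis [ 0.997 -0.078  0.001] xaxis [ 0.001  0.    -1.   ]
shift mm [ 0.6 -0.1  1.4] rotvec [ 0.0011 -0.0001 -0.0006]
0.0021452870359021147
the job is handed in; nothing more can be done
None
```

View pics/s11.png

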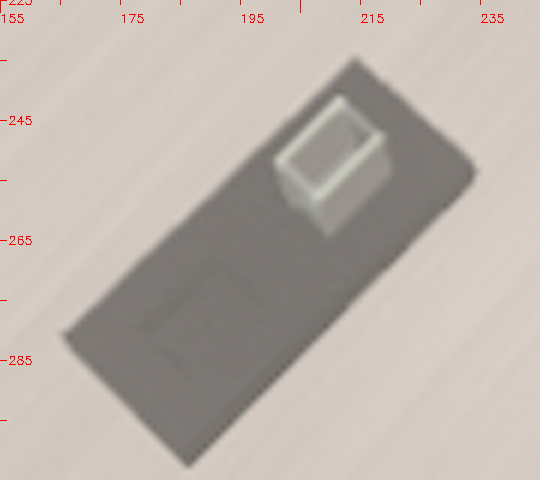

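The shutter is open and the tall cell is held upright in the beam. I handed the job in at about 12.6 s of the 53 s; `sign_off` reports no verdict.

**What I did:**
- **Shutter:** I gripped its tab and slid it about 24 mm, until it stalled with the push rising to about 16 N. The lamp opening is now uncovered.
- **Tall cell:** I gripped it by its frosted faces at 25 N, lifted it out of the rack and held it in the middle of the gap.

**Last checks:**
- **Position:** by the robot's own reading, the tool is within 1.5 mm of the target and within 0.002 rad of square to the beam. The arm was still and the wrist force was about 1 N.
- **Camera:** the cell's predicted outline matches the scene picture within about 1 pixel (roughly 2 mm), upright. The top camera could not confirm this because the arm blocks its view.
- **Beam axis:** the lamp opening back-projected to 0.0 mm across and 56 mm along the bench, which agrees with my bench frame.
- **Short cell:** it stands unmoved in its pocket, and the other pocket is empty.

**What disagreed:**
- **Plate centre:** it lies about 9 mm along the beam from mid-gap, so I set the origin by the faces of the two blocks instead.
- **Measured heights:** these came out 1 to 2.5 mm above the given values, about what the calibration allows.
- **Shutter start:** 24 mm of travel to the stop implies it began at or slightly past the stated 5 mm. I could not read its value directly.

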